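# Tip the slide tray up to drain

### The job

Lift the brown reagent bottle out of the yellow slide tray and set it down upright in the free half of the blue spill tray. Then push the slide tray along the bench to the steel draining stand and, without ever picking it up off the bench, tip it up on its long edge against the stand until it leans there on its own, open side towards the stand and roughly in the middle of the stand's length. Do not drop or tip the bottle, and leave the wash bottle, the beaker and the freezer box where they are.

Things in the scene. Friction and masses are not known exactly. Their poses are not given: they have to be found in the camera images.
- stand: Steel draining stand, fixed: an A-shaped ridge 240 mm long (its x axis), 95 mm high, the same on its +y and its -y side. Each side is an upright skirt, 48 mm from the middle plane and 18 mm high, then a smooth face that leans back 20 degrees; the ridge is 40 mm wide at the top. Origin: centre of its underside, on the bench. Slide tray on one side, spill tray on the other; which side varies.
- slide_tray: Yellow plastic tray, loose, about 0.16 kg, flat on the bench, open side (its z) up, long axis within 17 degrees of the stand's. 170 mm (x) by 100 (y), 16 high: an upright rim side at 7 to 16 mm over a foot set in 8 mm all round; inner floor at 10 mm. Not slippery: fingertips pressing its side at 10 N can lift that side. Origin: centre of underside. Leaning on the stand, z is 110 degrees from up.
- tray_edge_left (a point): Middle of the lower edge of the slide tray's rim on its +y long side (50 mm from the tray's origin, 7 mm above its underside).
- tray_edge_right (a point): The same on the tray's -y side.
- reagent_bottle: Brown glass reagent bottle with black cap, 44 mm diameter, 95 mm high, straight-sided to about 60 mm, 0.14 kg within a third, loose. It stands on the slide tray's floor. Origin: centre of its underside.
- spill_tray: Blue spill tray, fixed to the bench, 160 mm (x) by 110 mm (y), 18 mm high, 4 mm walls, floor 4 mm over the bench. Origin: centre of its underside. The wash bottle stands in its +x half; the -x half is free for the reagent bottle (a good spot is 40 mm to the -x side of the origin).
- wash_bottle: White plastic wash bottle with red cap, 48 mm diameter, 120 mm high, loose, in the +x half of the spill tray. Bystander. Origin: centre of its underside.
- beaker: Glass beaker, 68 mm diameter, 85 mm high, loose on the bench. Bystander. Origin: centre of its underside.
- freezer_box: White freezer storage box with green lid, 76 by 76 mm, 52 mm high, loose on the bench. Bystander. Origin: centre of its underside.
There are look-alikes about, which are no part of the job. What is meant by the slide_tray is not turquoise, and is the larger of those in its own colour.

How it is judged:
By the outcome, as a careful person would: the job done as asked, in the order asked, and still so for the second after the job is handed in, with the robot touching nothing.
It also fails if it takes over 72 s, if anything falls off the work surface, if the arm or the gripper's body presses on something with over 40 N, if the wrist force passes 120 N, or if a joint passes its speed limit or range.

### The arm

A 6-joint arm with a two-finger parallel gripper is mounted at the origin on the work surface. World frame = base frame: x ahead of the robot, y to its left, z up, the work surface at z = 0. Lengths are in m, angles in rad, forces in N, time in s.
With the tool pointing down it reaches from about 0.375 to 0.9 m from the base axis. Payload 3.1 kg.
Tool frame: the origin (TCP) lies midway between the tips of the shut fingers; the grasp point (between the pads) lies 19 mm behind it; z points along the fingers, y is the line along which they close (so a half turn about z gives the same grasp; the last joint's range is limited). The gripper opens to 85 mm and grips with 20 to 120 N. Pads are 22 mm wide; open, the fingers measure 114 mm over their backs; the gripper's body (76 mm by 85 mm) begins 54 mm behind the grasp point. The pads swing forward as they close: fully open they stand 13 mm farther back than shut.
Start: joints at [1.034, 0.527, 1.433, -0, 1.181, -0.178], TCP at [0.219, 0.585, 0.231] pointing down, gripper open.
Joint ranges: [-3.08, 3.08], [-0.75, 2.2], [0.22, 2.44], [-1.43, 4.57], [0, 2.65], [-2.85, 2.85]. Speed limits (rad/s): [2.79, 2.79, 3.14, 3.14, 3.14, 3.14].

### API

Orientations are given as a rotation vector (axis times angle).
In Python, from cell import ctrl, kin, cams gives the robot as it stands. Calls block until the motion is done:
- ctrl.move_ptp(position, orientation): joint-space move of the TCP to a pose.
- ctrl.move_linear(position, velocity=0.15, rot=None): straight line of the TCP; rot=None keeps the orientation; velocity is the mean speed in m/s.
- ctrl.goto_joints(angles): joint-space move.
- ctrl.grip(opening, force=None): finger opening in m; force is the grip in N (None keeps the last); returns when the fingers have stopped.
- ctrl.dwell(seconds).
- kin.solve_ik(position, orientation): joint angles nearest the present ones, or None.
- cams.grab_frame(name): name is "scene" or "top" or "wrist"; returns a dict with "img" (400x640x3 uint8, red, green, blue), "z_map" (400x640 float32, m along the optical axis (not along the pixel's ray), 0 where there is no reading), "fovy" (degrees; the focal length in pixels is half the picture's height over the tangent of half this angle, whatever the lens; pixels are square), "cx", "cy" (the principal point, pixels), "R" (3x3) and "t" (3): a world point X has camera coordinates R X + t. Camera axes: x right, y down, z forward; pixel columns grow to the right and rows downward; lengths in m; the calibration is good to about 2 mm. A picture is of the moment at which its call begins.
A pose or a line that the arm cannot do raises ctrl.Unreachable and nothing moves.
- ctrl.close_job(): hands the job in; it is judged then, once.
Readings, each from a call of its own:
- ctrl.read_t(): time.
- ctrl.read_qpos(): joint angles.
- ctrl.read_qvel(): joint speeds.
- ctrl.read_joint_torque(): joint torques, N m.
- ctrl.read_position(): TCP position.
- ctrl.read_tcp_rot(): TCP orientation.
- ctrl.read_wrist_force(): force on the tool from outside, world axes, zero at the start.
- ctrl.read_ft_torque(): the same for the moment, N m.
- ctrl.read_grip_width(): finger opening in m.
- ctrl.read_finger_force(): force on a finger pad.
Only numpy, scipy, OpenCV 4.12 (cv2) and the standard library are available. Lean on these libraries where they do the work, as an engineer would, in place of code of your own. Each camera call takes 0.05 s, during which the arm holds its last target. There are 200 camera calls.

## Working session

There is one attempt and no reset: what is moved stays moved. The work goes in short steps, each a Python script; the robot and the scene stay as the last script left them, time stands still between calls to the robot, and variables do not carry over. Pictures are saved under pics/ and viewed, at most 10 in all, crops included, and the job is handed in when it is done.

```bash
mkdir -p pics; ls; cat > h.py <<'E'
import numpy as np, cv2
from cell import ctrl, kin, cams
from scipy.spatial.transform import Rotation as Ro
def f_of(f): return 200/np.tan(np.radians(f["fovy"])/2)
def ray(f,u,v,z):
    k=f_of(f); d=f["R"].T@np.array([(u-f["cx"])/k,(v-f["cy"])/k,1]); c=-f["R"].T@f["t"]
    return c+d*(z-c[2])/d[2]
def cloud(f):
    k=f_of(f); v,u=np.mgrid[0:400,0:640]; Z=f["z_map"]
    P=np.stack([(u-f["cx"])/k*Z,(v-f["cy"])/k*Z,Z],-1)
    return (P-f["t"])@f["R"]
def save(f,n): cv2.imwrite("pics/"+n,f["img"][:,:,::-1])
E
python3 - <<'E'
from h import *
for n in("top","scene"):
    f=cams.grab_frame(n); save(f,n+".png"); print(n,f["fovy"],-f["R"].T@f["t"],f["R"].round(2).tolist(),f["cx"],f["cy"],(f["z_map"]>0).mean())
print(ctrl.read_t())
E
```

```text
pics
top 43.27665613420173 [ 0.46538628 -0.08089848  1.0185997 ] [[0.03, -1.0, -0.0], [-1.0, -0.03, -0.07], [0.07, 0.01, -1.0]] 316.71532165288414 203.48985198688388 0.995765625
scene 56.64900090647428 [ 0.94837899 -0.61393693  0.45937943] [[0.8, 0.6, 0.01], [0.3, -0.39, -0.87], [-0.52, 0.7, -0.5]] 318.46132917134173 198.4822733963236 0.99596875
0.1
```

View pics/top.png

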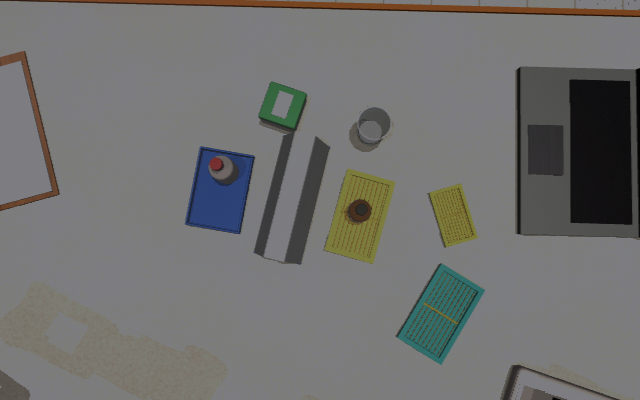

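View pics/scene.png

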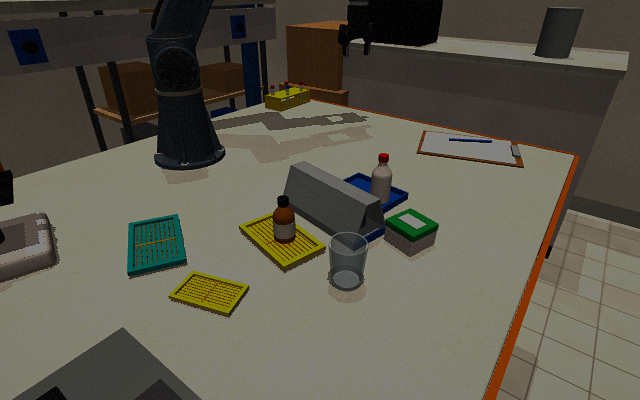

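The top view shows the stand at about (292,200). The big yellow tray with the bottle (360,210) is on its -y side, and the blue tray (220,190) with the wash bottle in its far half is on its +y side. The beaker is at (373,127), close to the tray's far end, the freezer box at (283,106), and the look-alikes at (453,215) and (441,313).

```bash
cat >> h.py <<'E'
def rect(f,mask,z,near):
    """min-area rectangle (world, plane z) of the mask contour nearest pixel 'near'"""
    cs,_=cv2.findContours(mask.astype(np.uint8),cv2.RETR_EXTERNAL,cv2.CHAIN_APPROX_NONE)
    cs=[c for c in cs if cv2.contourArea(c)>150]
    c=min(cs,key=lambda c:np.hypot(*(c[:,0].mean(0)-near)))
    w=np.array([ray(f,u,v,z)[:2] for u,v in c[:,0]],np.float32)
    return box(w)
def box(w):
    (cx,cy),(a,b),_=r=cv2.minAreaRect((w*1000).astype(np.float32)); p=cv2.boxPoints(r)
    e=max(p[1]-p[0],p[2]-p[1],key=np.linalg.norm); e=e*np.sign(e[0])
    return np.array([cx,cy])/1000,max(a,b),min(a,b),np.degrees(np.arctan2(e[1],e[0]))
E
python3 - <<'E'
from h import *
f=cams.grab_frame("top"); hsv=cv2.cvtColor(f["img"],cv2.COLOR_RGB2HSV); H,S,V=cv2.split(hsv)
P=cloud(f); X,Y,Z=P[...,0],P[...,1],P[...,2]
print("tray",rect(f,cv2.morphologyEx(((H>22)&(H<35)&(S>90)).astype(np.uint8),cv2.MORPH_CLOSE,np.ones((5,5))),.016,(360,215)))
print("spill",rect(f,(H>105)&(H<125)&(S>120),.018,(220,190)))
v,u=np.mgrid[0:400,0:640]
def reg(a,b,c,d): return (u>a)&(u<b)&(v>c)&(v<d)
st=reg(245,335,125,270)&~reg(245,308,0,134)
for lo,hi in((.088,.11),(.02,.11)): print("stand",lo,box(P[st&(Z>lo)&(Z<hi)][:,:2]))
top=P[st&(Z>.085)&(Z<.11)]; print("ridge z",np.median(top[:,2]),top[:,:2].mean(0))
for n,r,lo in(("bottle",reg(340,380,190,230),.085),("wash",reg(200,240,145,190),.105),("box",reg(250,315,75,140),.045),("beaker",reg(345,400,95,150),.06)):
    m=r&(Z>lo)&(Z<.14)
    if n=="box": m&=S>80
    q=P[m]; print(n,m.sum(),q[:,:2].mean(0) if len(q) else 0,q[:,2].max() if len(q) else 0, [ (a.round(3)) for a in (q[:,:2].min(0),q[:,:2].max(0))] if len(q) else 0)
g=(lambda a,b:(X[b,a].round(3),Y[b,a].round(3),Z[b,a].round(3)))
print("bench",g(340,300),"beaker base ray",ray(f,371,133,0), g(371,133))
# bottle cap: dark pixels
m=reg(340,380,190,230)&(V<45)
print("cap",u[m].mean(),v[m].mean(),m.sum(), ray(f,u[m].mean(),v[m].mean(),.105))
cv2.imwrite("pics/crop.png",cv2.resize(f["img"][80:280,170:410,::-1],None,fx=3,fy=3)[:600,:720])
E
```

```text
tray (array([ 0.51738007, -0.16097217]), 169.69534301757812, 99.88536834716797, np.float32(-14.234366))
spill (array([0.56100201, 0.11981786]), 158.68170166015625, 110.04532623291016, np.float32(-8.219658))
stand 0.088 (array([ 0.54640247, -0.0247196 ]), 239.49034118652344, 47.04787826538086, np.float32(-12.238894))
stand 0.02 (array([ 0.5459342 , -0.01437035]), 253.0603485107422, 163.75323486328125, np.float32(1.0197072))
ridge z 0.09335369289799464 [ 0.54457628 -0.02457368]
bottle 115 [ 0.52415959 -0.15644898] 0.10671969702928437 [array([ 0.514, -0.167]), array([ 0.534, -0.146])]
wash 141 [0.59721479 0.10766447] 0.12603108328168858 [array([0.587, 0.097]), array([0.61, 0.12])]
box 1032 [ 0.72704834 -0.00254602] 0.05676162259912689 [array([ 0.682, -0.046]), array([0.773, 0.043])]
beaker 420 [ 0.69373941 -0.1801614 ] 0.08751927341207805 [array([ 0.656, -0.211]), array([ 0.723, -0.145])]
bench (np.float64(0.348), np.float64(-0.127), np.float64(0.004)) beaker base ray [ 0.68752257 -0.18182591  0.        ] (np.float64(0.687), np.float64(-0.182), np.float64(0.003))
cap 360.45454545454544 208.3409090909091 44 [ 0.52557246 -0.155247    0.105     ]
```

View pics/crop.png

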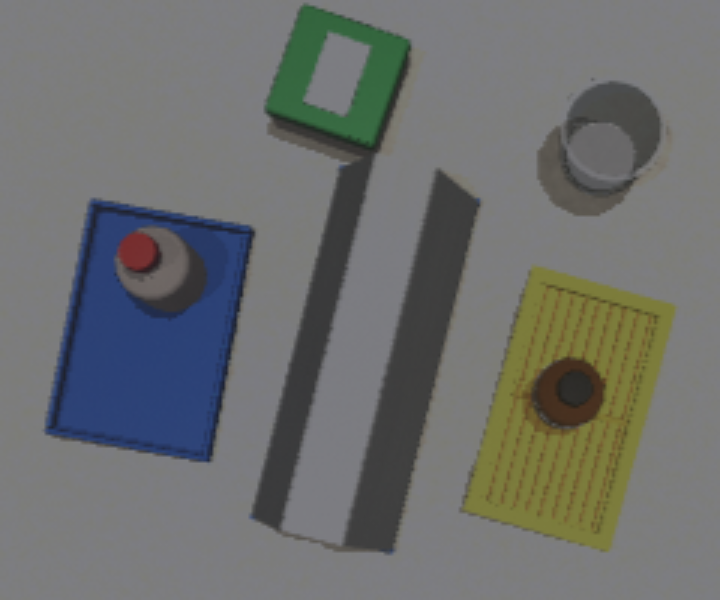

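The crop confirms the layout: tray and stand are nearly parallel, the bottle is at (570,390), and the near half of the spill tray is free. Next I pick up the bottle.

```bash
cat >> h.py <<'E'
YAW=np.radians(-12.24); ST=np.array([.5464,-.0247])
EX=np.array([np.cos(YAW),np.sin(YAW)]); EY=np.array([-EX[1],EX[0]])
def W(a,b,z): return np.r_[ST+a*EX+b*EY,z]          # stand frame -> world
def S(p): d=np.asarray(p)[:2]-ST; return np.array([d@EX,d@EY])
def down(yaw,pos,tilt=0):
    """tool down, closing line at yaw (or +pi, whichever keeps joint 6 smaller); tilt swings tips to stand +y"""
    best=[]
    for k in(0,np.pi):
        y=np.array([np.cos(yaw+k),np.sin(yaw+k),0]); z=np.array([0,0,-1.])
        r=(Ro.from_rotvec(tilt*np.r_[EX,0])*Ro.from_matrix(np.c_[np.cross(y,z),y,z])).as_rotvec()
        q=kin.solve_ik(pos,r)
        if q is not None: best.append((abs(q[5]),r))
    return min(best,key=lambda b:b[0])[1]
E
python3 - <<'E'
from h import *
b=np.array([.525,-.156]); r=down(YAW+np.pi/2,[*b,.15])
ctrl.move_ptp([*b,.17],r); ctrl.move_linear([*b,.038],.12)
print(ctrl.read_t(),ctrl.read_qpos().round(2) if hasattr(ctrl.read_qpos(),'round') else ctrl.read_qpos(),ctrl.read_wrist_force())
ctrl.grip(.03,30); print(ctrl.read_grip_width(),ctrl.read_finger_force(),ctrl.read_wrist_force())
f=cams.grab_frame("scene"); save(f,"grasp.png")
ctrl.move_linear([*b,.06],.08); print(ctrl.read_grip_width(),ctrl.read_wrist_force(),ctrl.read_t())
f=cams.grab_frame("scene"); cv2.imwrite("pics/lift.png",cv2.resize(f["img"][100:300,180:440,::-1],None,fx=3,fy=3)[:600,:780])
E
```

```text
4.2333 [-0.49  0.72  1.77 -0.    0.65  1.29] [-0.40584383  0.92173063  0.36011074]
0.04307817740072476 30.277432627044618 [-0.24044525 -0.6436313   6.04305892]
0.043238689126065266 [ 0.06097596 -0.05090746 -1.29295484] 5.175
```

View pics/lift.png

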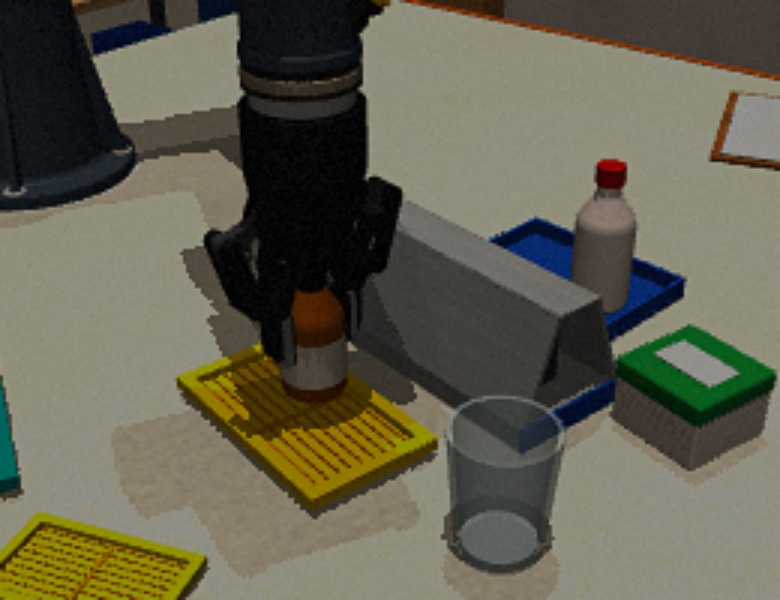

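The bottle is held upright at about (315,350) and clear of the tray. Now I carry it over the stand and set it down.

```bash
python3 - <<'E'
from h import *
b=np.array([.525,-.156]); a=np.radians(-8.2); p=np.array([.561,.1198])-.044*np.array([np.cos(a),np.sin(a)])
rot=ctrl.read_tcp_rot()
ctrl.move_linear([*b,.185],.2); ctrl.move_linear([*p,.185],.2); ctrl.move_linear([*p,.045],.15)
ctrl.move_linear([*p,.036],.04); ctrl.dwell(.1); f0=np.array(ctrl.read_wrist_force()); z=.036
while z>.029:
    z-=.001; ctrl.move_linear([*p,z],.02); ff=np.array(ctrl.read_wrist_force())
    if ff[2]-f0[2]>2: break
print("contact z",z,f0,ff,ctrl.read_t())
ctrl.grip(.06); ctrl.move_linear([*p,.09],.08); ctrl.move_linear([*p,.2],.25)
ctrl.grip(.085)
print(ctrl.read_t()); f=cams.grab_frame("top"); save(f,"placed.png")
hsv=cv2.cvtColor(f["img"],cv2.COLOR_RGB2HSV); H,S_,V=cv2.split(hsv)
print(rect(f,cv2.morphologyEx(((H>22)&(H<35)&(S_>90)).astype(np.uint8),cv2.MORPH_CLOSE,np.ones((5,5))),.016,(360,215)))
E
```

```text
contact z 0.031999999999999994 [ 0.44031503 -0.09491002 -1.91835976] [-1.16288219 -0.86489822  4.20319123] 10.1167
12.2667
(array([ 0.51738757, -0.16094067]), 169.67172241210938, 99.8790283203125, np.float32(-14.26071))
```

```bash
python3 - <<'E'
from h import *
T=np.radians(8); r=down(YAW,W(0,-.225,.1),T)
ctrl.move_ptp(W(0,-.225,.2),r); ctrl.move_linear(W(0,-.225,.02),.25)
ctrl.move_linear(W(0,-.225,-.004),.05); ctrl.dwell(.1); f0=np.array(ctrl.read_wrist_force()); z=-.004
while z>-.014:
    z-=.001; ctrl.move_linear(W(0,-.225,z),.02); ff=np.array(ctrl.read_wrist_force())
    if ff[2]-f0[2]>2: break
print("bench",z,f0,ff,ctrl.read_t(),ctrl.read_qpos())
z+=.002; ctrl.move_linear(W(0,-.225,z),.03); f0=np.array(ctrl.read_wrist_force())
print(f0)
f=cams.grab_frame("top"); save(f,"prepush.png")
hsv=cv2.cvtColor(f["img"],cv2.COLOR_RGB2HSV); H,S_,V=cv2.split(hsv)
f=cams.grab_frame("scene"); cv2.imwrite("pics/prepush_s.png",cv2.resize(f["img"][100:300,180:440,::-1],None,fx=3,fy=3)[:600,:780])
E
```

```text
bench -0.012000000000000004 [-0.32633624  0.1760346  -0.43287239] [-0.16511855  0.30255956  1.76948689] 17.9667 [-0.72385055  0.82944432  1.72459689  0.19810963  0.66535052 -0.67103725]
[0.56235171 0.40816016 0.30343369]
```

View pics/prepush_s.png

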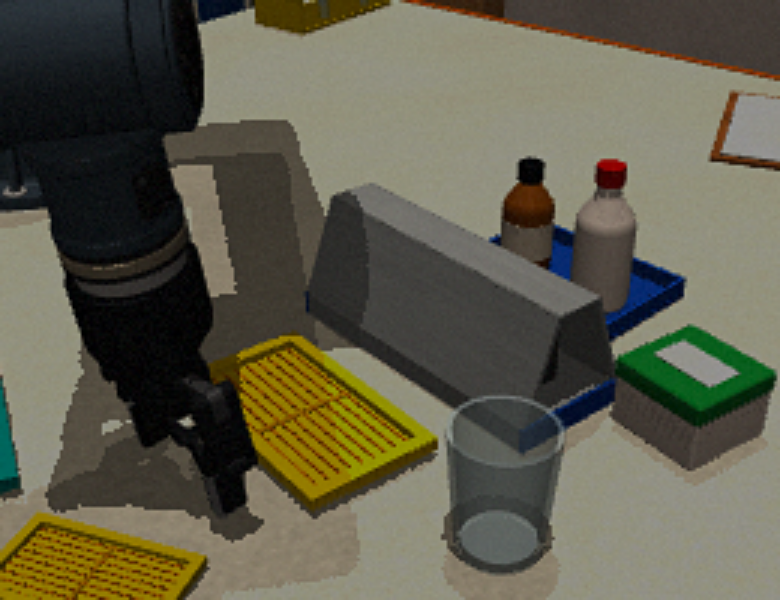

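The reagent bottle stands upright in the spill tray at about (528,215), and the fingers are down beside the tray's outer side. Now I push it to the skirt.

```bash
cat >> h.py <<'E'
def FY(): return -float(np.array(ctrl.read_wrist_force())[:2]@EY)   # push force towards the stand
def tray_rect(f):
    H,S_,V=cv2.split(cv2.cvtColor(f["img"],cv2.COLOR_RGB2HSV))
    c,a,b,d=rect(f,cv2.morphologyEx(((H>22)&(H<35)&(S_>90)).astype(np.uint8),cv2.MORPH_CLOSE,np.ones((5,5))),.016,(335,205))
    return S(c).round(4),round(a),round(b),round(float(d)+12.24,1)
E
python3 - <<'E'
from h import *
z=-.010; f0=FY(); ctrl.move_linear(W(0,-.17,z),.07); print(f0,FY()); y=-.17; L=[]
while y<-.140:
    y+=.001; ctrl.move_linear(W(0,y,z),.03); F=FY(); L.append((round(y,4),round(F-f0,1)))
    if F-f0>7: break
print(L,ctrl.read_wrist_force(),ctrl.read_t())
f=cams.grab_frame("top"); save(f,"pushed.png"); 
print(tray_rect(f))
f=cams.grab_frame("scene"); cv2.imwrite("pics/pushed_s.png",cv2.resize(f["img"][100:300,180:440,::-1],None,fx=3,fy=3)[:600,:780])
E
```

```text
0.01706405207785793 0.027442898101388873
[(-0.169, 0.7), (-0.168, 0.9), (-0.167, 0.7), (-0.166, 1.0), (-0.165, 0.8), (-0.164, -0.3), (-0.163, 0.6), (-0.162, 0.3), (-0.161, 0.6), (-0.16, -1.0), (-0.159, 1.0), (-0.158, 1.5), (-0.157, 0.6), (-0.156, 4.2), (-0.155, 7.6)] [-3.23188925 -7.084491   -0.62127242] 23.0
(array([ 0.0465, -0.3197]), 113, 67, 30.6)
```

View pics/pushed_s.png

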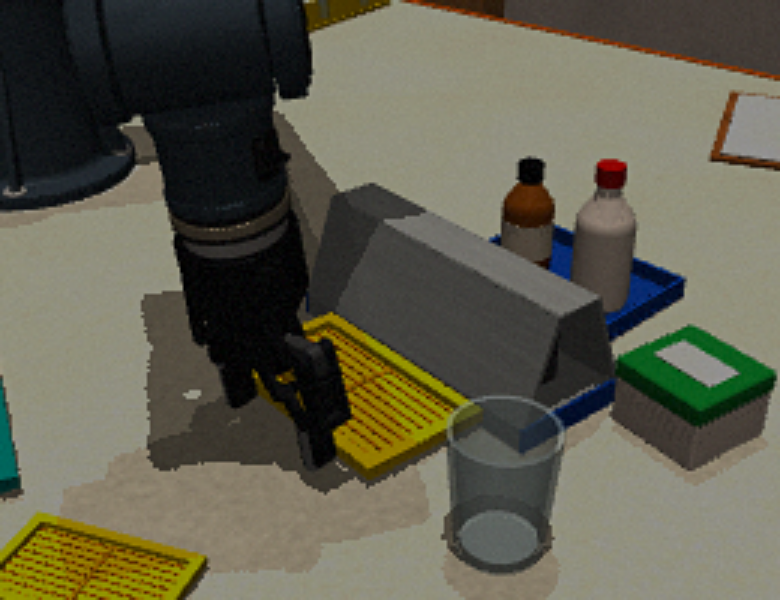

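The tray lies flat along the skirt, centred, with the fingertips at (320,455) on its outer rim. Now I tip it, starting with a force-guided arc.

```bash
cat > tip.py <<'E'
from h import *
def arc(y,z,stop,target,step=.003,v=.04,piv=(-.053,.003),lag=0.):
    """raise the rim edge along its arc about the pivot, holding the push force; returns TCP command"""
    L=[]
    while True:
        e=np.array([y+.0075,z+.017])-piv; r=np.hypot(*e); th=np.degrees(np.arctan2(e[1],-e[0]))
        F=FY(); L.append((round(th),round(y*1000,1),round(z*1000,1),round(F,1),round(float(np.array(ctrl.read_wrist_force())[2]),1)))
        if th>stop or F>30 or (F<.3 and len(L)>3 and L[-2][3]<.3 and L[-3][3]<.3 and target>2): break
        t=np.array([e[1],-e[0]])/r
        y+=t[0]*step+np.clip(.0002*(target-F),-.0015,.0015); z+=t[1]*step*(1-lag)
        ctrl.move_linear(W(0,y,z),v)
    print(*L,sep="\n"); print("now",repr(y),repr(z),ctrl.read_t()); return y,z
E
python3 - <<'E'
from tip import *
y,z=arc(-.155,-.010,25,8)
f=cams.grab_frame("scene"); cv2.imwrite("pics/tip1.png",cv2.resize(f["img"][100:300,180:440,::-1],None,fx=3,fy=3)[:600,:780])
E
```

```text
(2, -155.0, -10.0, 7.3, -0.3)
(4, np.float64(-154.7), np.float64(-7.0), 9.2, -2.6)
(6, np.float64(-154.7), np.float64(-4.0), 8.9, -0.8)
(8, np.float64(-154.6), np.float64(-1.0), 9.2, -0.9)
(10, np.float64(-154.4), np.float64(1.9), 9.1, -0.6)
(11, np.float64(-154.1), np.float64(4.9), 9.1, 0.1)
(13, np.float64(-153.8), np.float64(7.8), 10.5, 0.1)
(15, np.float64(-153.6), np.float64(10.8), 9.9, 0.5)
(17, np.float64(-153.2), np.float64(13.7), 9.1, 1.1)
(18, np.float64(-152.6), np.float64(16.5), 9.5, 1.7)
(20, np.float64(-151.9), np.float64(19.4), 10.4, 2.2)
(22, np.float64(-151.4), np.float64(22.2), 10.4, 1.4)
(23, np.float64(-150.7), np.float64(25.0), 8.6, 1.5)
(25, np.float64(-149.6), np.float64(27.7), 8.2, 2.4)
now np.float64(-0.14964309172853404) np.float64(0.027743531921972524) 26.35
```

View pics/tip1.png

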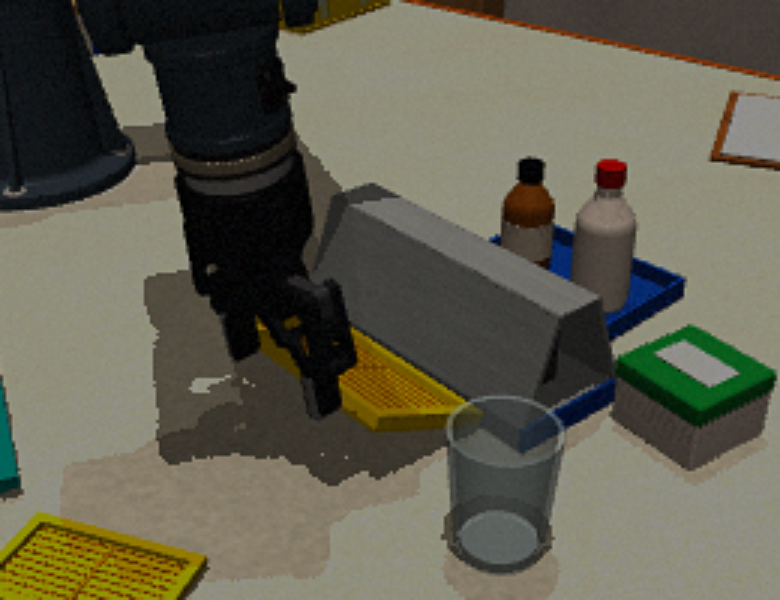

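The tray is tilted about 25° on the fingertips (310,390), pivoting at the skirt with steady forces. I continue, with the push target falling.

```bash
python3 - <<'E'
from tip import *
y,z=arc(-.14964,.02774,45,6)
y,z=arc(y,z,65,4,piv=(-.052,.0),lag=.1)
f=cams.grab_frame("scene"); cv2.imwrite("pics/tip2.png",cv2.resize(f["img"][100:300,180:440,::-1],None,fx=3,fy=3)[:600,:780])
E
```

```text
(25, -149.6, 27.7, 7.4, 1.8)
(27, np.float64(-148.6), np.float64(30.5), 8.8, 2.6)
(28, np.float64(-147.9), np.float64(33.1), -0.3, -0.3)
(30, np.float64(-145.2), np.float64(35.8), 0.2, 0.2)
(33, np.float64(-142.5), np.float64(38.4), 0.1, 0.2)
now np.float64(-0.14248769881252346) np.float64(0.03836178251856566) 27.4
(34, np.float64(-142.5), np.float64(38.4), 0.1, 0.2)
(36, np.float64(-140.0), np.float64(40.6), 0.1, 0.4)
(37, np.float64(-137.5), np.float64(42.8), 0.1, 0.1)
(39, np.float64(-134.9), np.float64(44.9), -1.0, 0.8)
now np.float64(-0.13492770328408485) np.float64(0.044946938471454985) 28.15
```

View pics/tip2.png

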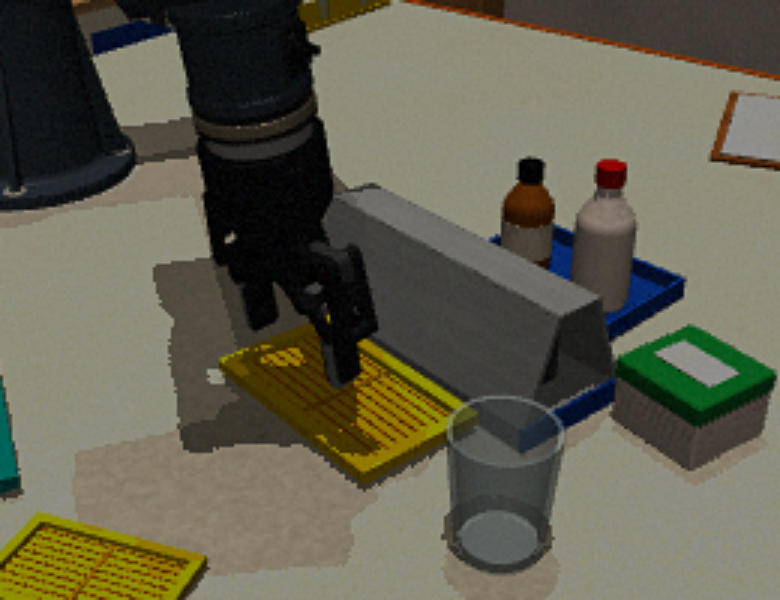

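The tray slipped off the fingertips at about 28° and is flat again, against the skirt as before; nothing else was disturbed. The tips were barely below the rim edge, so next time I start with a vertical, lower finger. Then I'll swing it under the rim as the tray rises.

```bash
cat > tip2.py <<'E'
from h import *
D=.006
def edge(th):
    t=np.radians(th)
    if th<41: p=np.array([-.056-.0026*th/41,0]); q=t+np.radians(4.35); R=.0923
    else:
        p=np.array([np.interp(th,[41,90,110],[-.048,-.057,-.063]),np.interp(th,[90,110],[0,.003])]); q=t; R=.1
    return p+R*np.array([-np.cos(q),np.sin(q)])
def tau(th): return np.interp(th,[0,3,22,60,90,110],[0,0,30,30,0,0])
def pose(th,s=0,dz=0):
    t=np.radians(tau(th)); a=np.array([np.sin(t),-np.cos(t)]); n=np.array([np.cos(t),np.sin(t)])
    c=edge(th)+(.013+D)*a-.011*n
    return W(0,c[0]+s,c[1]+dz),down(YAW,W(0,-.16,.1),t)
E
python3 - <<'E'
from tip2 import *
p,r=pose(0); print(p[2],S(p))
for th in range(0,111,10):
    pp,rr=pose(th); print(th,S(pp)[1].round(4),pp[2].round(4),np.round(kin.solve_ik(pp,rr),2))
c=ctrl.read_position(); ctrl.move_linear([c[0],c[1],.10],.25)
f=cams.grab_frame("top"); save(f,"re.png"); print(tray_rect(f))
ctrl.move_linear(W(0,-.2,.06),.25,rot=r); ctrl.move_linear(W(0,-.2,-.0115),.12)
f0=FY(); ctrl.move_linear(W(0,-.165,-.0115),.1); y=-.165; L=[]
while y<-.150:
    y+=.001; ctrl.move_linear(W(0,y,-.0115),.03); F=FY(); L.append((round(y,4),round(F-f0,1)))
    if F-f0>6: break
print(L,ctrl.read_wrist_force(),ctrl.read_t())
E
```

```text
-0.011999145943184842 [-9.58180827e-18 -1.59034113e-01]
0 -0.159 -0.012 [-0.54  0.81  1.79  0.    0.54 -0.33]
10 -0.1532 0.0021 [-0.63  0.8   1.76  0.28  0.68 -0.65]
20 -0.1426 0.0161 [-0.74  0.83  1.72  0.52  0.91 -0.91]
30 -0.1341 0.0301 [-0.75  0.82  1.71  0.55  0.97 -0.93]
40 -0.1246 0.0426 [-0.73  0.8   1.72  0.55  0.98 -0.91]
50 -0.114 0.0546 [-0.72  0.78  1.72  0.55  0.99 -0.89]
60 -0.1015 0.0646 [-0.7   0.76  1.73  0.56  0.99 -0.87]
70 -0.0914 0.0724 [-0.6   0.69  1.76  0.43  0.87 -0.7 ]
80 -0.0801 0.0779 [-0.49  0.66  1.77  0.24  0.78 -0.46]
90 -0.068 0.081 [-0.38  0.64  1.77  0.    0.73 -0.16]
100 -0.0536 0.081 [-0.35  0.64  1.77  0.    0.73 -0.14]
110 -0.0398 0.078 [-0.32  0.65  1.77  0.    0.73 -0.11]
(array([-0.0009, -0.0993]), 170, 94, -0.6)
[(-0.164, 0.9), (-0.163, 0.3), (-0.162, 1.2), (-0.161, 0.5), (-0.16, 1.3), (-0.159, 2.2), (-0.158, 6.5)] [-2.53797205 -5.14566572 -0.23517887] 32.075
```

```bash
cat >> tip2.py <<'E'
def go(th,s,stop,target,step=2,v=.04):
    L=[]
    while th<stop:
        th+=step; F=FY(); s+=np.clip(.0002*(target-F),-.001,.001)
        p,r=pose(th,s); ctrl.move_linear(p,v,rot=r)
        F=FY(); L.append((th,round(s*1000,1),round(F,1),round(float(np.array(ctrl.read_wrist_force())[2]),1)))
        if F>25 or (len(L)>2 and th<70 and max(abs(x) for l in L[-2:] for x in l[2:])<.5): print("STOP"); break
    print(*L,sep="\n"); print("now",th,s,ctrl.read_t()); return th,s
E
python3 - <<'E'
from tip2 import *
go(0,.0012,38,5.5)
f=cams.grab_frame("scene"); cv2.imwrite("pics/tip3.png",cv2.resize(f["img"][100:300,180:440,::-1],None,fx=3,fy=3)[:600,:780])
E
```

```text
STOP
(2, np.float64(1.2), 6.2, -0.1)
(4, np.float64(1.0), 7.0, -1.3)
(6, np.float64(0.7), 6.2, 1.6)
(8, np.float64(0.6), 6.4, 1.7)
(10, np.float64(0.4), 1.6, 1.4)
(12, np.float64(1.2), 0.1, -0.8)
(14, np.float64(2.2), -0.3, -0.4)
(16, np.float64(3.2), 0.8, 0.1)
(18, np.float64(4.1), 0.6, 0.3)
(20, np.float64(5.1), -0.0, 0.4)
(22, np.float64(6.1), -0.2, 0.2)
now 22 0.006111279929704282 34.8667
```

View pics/tip3.png

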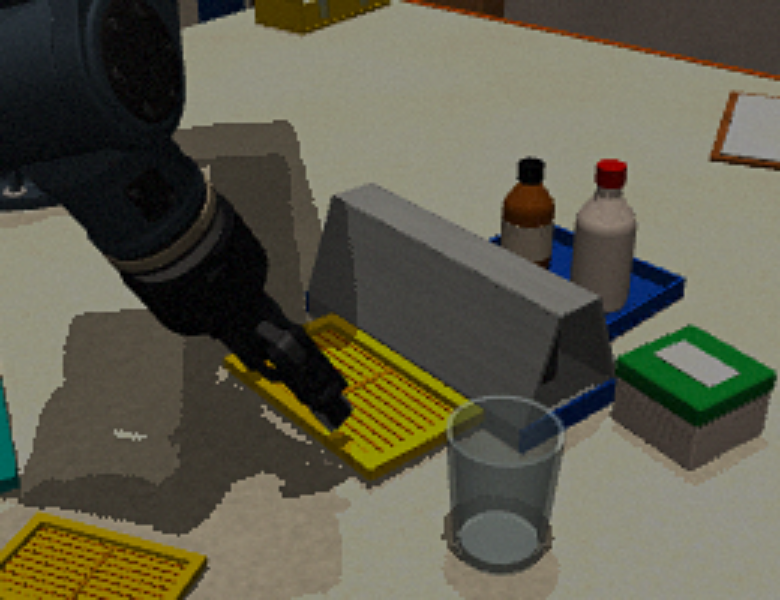

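The tray was lost again, at about 10°. In both losses the contact force sat about 24° off the finger's normal, which is the friction limit, and tilting towards the stand made it worse. I'll turn the tool with the tray instead, so the press stays square to the rim side, and let the pivot slide out along the skirt.

```bash
cat > tip3.py <<'E'
from h import *
def edge(th):
    t=np.radians(th); c,s=np.cos(t),np.sin(t)
    if th<41: q=t+np.radians(4.35); return np.array([-.048-.008*c-.016*s,0])+.0923*np.array([-np.cos(q),np.sin(q)])
    p=np.array([-.048-.009*s,0]) if th<90 else np.array([np.interp(th,[90,110],[-.057,-.063]),np.interp(th,[90,110],[0,.003])])
    return p+.1*np.array([-c,s])
def pose(th,s,tau,D):
    t=np.radians(tau); a=np.array([np.sin(t),-np.cos(t)]); n=np.array([np.cos(t),np.sin(t)])
    c=edge(th)+(.013+D)*a-.011*n
    return W(0,c[0]+s,c[1]),down(YAW,W(0,-.16,.1),t)
def fz(): return float(np.array(ctrl.read_wrist_force())[2])
def go(th,s,stop,target,tau,D,step=2,v=.045,lost=1.0,gain=.0002,hi=25):
    L=[]
    while th<stop:
        th+=step; s+=np.clip(gain*(target-FY()),-.001,.001)
        p,r=pose(th,s,tau(th),D(th)); ctrl.move_linear(p,v,rot=r)
        F=FY(); L.append((th,round(s*1000,1),round(F,1),round(fz(),1)))
        if F>hi or (len(L)>1 and max(L[-1][2],L[-2][2])<lost): print("STOP"); break
    print(*L); print("now",th,s,ctrl.read_t()); return th,s
E
python3 - <<'E'
from tip3 import *
for th,ta in((0,0),(20,-20),(40,-40),(48,-40),(50,-10),(110,0)):
    p,r=pose(th,0,ta,.006); print(th,S(p)[1].round(4),p[2].round(4),np.round(kin.solve_ik(p,r),2))
c=ctrl.read_position(); ctrl.move_linear([c[0],c[1],.07],.3)
p,r=pose(0,0,0,.006); ctrl.move_linear(W(0,-.19,.05),.3,rot=r); ctrl.move_linear(W(0,-.19,-.0115),.2)
ctrl.move_linear(W(0,-.166,-.0115),.12); y=-.166
while y<-.145:
    y+=.001; ctrl.move_linear(W(0,y,-.0115),.04); F=FY()
    if F>8: break
print(y,F,fz(),ctrl.read_t()); s=y+.159
th,s=go(0,s,24,9,lambda t:-t,lambda t:.006)
f=cams.grab_frame("scene"); cv2.imwrite("pics/tip4.png",cv2.resize(f["img"][100:300,180:440,::-1],None,fx=3,fy=3)[:600,:780])
E
```

```text
0 -0.159 -0.012 [-0.54  0.81  1.79  0.    0.54 -0.33]
20 -0.1619 0.024 [-0.36  0.78  1.79 -0.63  0.61  0.38]
40 -0.1511 0.057 [-0.18  0.82  1.76 -0.98  0.89  0.8 ]
48 -0.1422 0.0668 [-0.16  0.8   1.75 -0.95  0.91  0.79]
50 -0.1333 0.0598 [-0.4   0.69  1.78 -0.28  0.66  0.03]
110 -0.0398 0.078 [-0.32  0.65  1.77  0.    0.73 -0.11]
-0.157 9.169715823168868 -0.7756287094956764 39.0333
STOP
(2, np.float64(2.0), 8.9, -1.4) (4, np.float64(2.0), 9.6, -0.4) (6, np.float64(1.9), 8.4, -1.0) (8, np.float64(2.0), 2.2, 3.2) (10, np.float64(3.0), -0.2, 0.2) (12, np.float64(4.0), -0.1, -0.6)
now 12 0.003990276739136988 40.5333
```

```bash
cat >> tip3.py <<'E'
def theta():
    """tray tilt from yellow scene-camera points, plus its highest point"""
    f=cams.grab_frame("scene"); H,S_,V=cv2.split(cv2.cvtColor(f["img"],cv2.COLOR_RGB2HSV)); P=cloud(f)
    q=P[(H>22)&(H<35)&(S_>110)&(f["z_map"]>0)]; d=q[:,:2]-ST; a=np.c_[d@EX,d@EY,q[:,2]]
    a=a[(abs(a[:,0])<.095)&(a[:,1]>-.17)&(a[:,1]<-.02)&(a[:,2]<.13)]
    (vy,vz,_,_)=cv2.fitLine(a[:,1:].astype(np.float32),cv2.DIST_HUBER,0,.01,.01).ravel()
    t=np.degrees(np.arctan2(vz,-vy))%180
    return (t-180 if t>150 else t),np.percentile(a[:,2],99)
def lift(th,s,stop,target,tau,D,step=4,v=.045,hi=30):
    while th<stop:
        th+=step
        for _ in(0,): s+=np.clip(.0002*(target(th)-FY()),-.0015,.0015)
        p,r=pose(th,s,tau(th),D(th)); ctrl.move_linear(p,v,rot=r)
        F=FY(); t,zm=theta(); print(th,"s%.1f F%.1f fz%.1f real%.0f top%.0f"%(s*1e3,F,fz(),t,zm*1e3))
        if F>hi or th-t>11: print("STOP"); break
    print("now",th,s,ctrl.read_t()); return th,s
E
python3 - <<'E'
from tip3 import *
print(theta())
c=ctrl.read_position(); ctrl.move_linear([c[0],c[1],.05],.3)
p,r=pose(0,0,8,.0037); z=p[2]; y0=S(p)[1]; print(y0,z)
ctrl.move_linear(W(0,-.185,.04),.3,rot=r); ctrl.move_linear(W(0,-.185,z),.2)
ctrl.move_linear(W(0,-.163,z),.15); y=-.163
while y<-.140:
    y+=.0012; ctrl.move_linear(W(0,y,z),.04); F=FY()
    if F>14: break
s=y-y0; print(s,F,fz(),ctrl.read_t())
th,s=lift(0,s,28,lambda t:15,lambda t:8,lambda t:.0037)
E
```

```text
(np.float32(0.9797821), np.float64(0.1062705285903636))
-0.15660287144157112 -0.011067526801729788
0.004402871441571171 15.744815901010547 1.1640812536904979 44.6
4 s4.3 F14.7 fz-1.6 real3 top59
8 s4.4 F14.1 fz0.1 real7 top69
12 s4.5 F15.1 fz0.6 real11 top77
16 s4.6 F16.4 fz2.7 real14 top80
20 s4.5 F15.3 fz2.5 real19 top82
24 s4.4 F15.2 fz4.1 real22 top104
28 s4.5 F9.7 fz3.9 real27 top107
now 28 0.004477568527995691 46.9667
```

```bash
python3 - <<'E'
from tip3 import *
c=ctrl.read_position(); y,z=S(c)[1],c[2]; x=S(c)[0]; print(x,y,z)
p,_=pose(28,.004478,8,.0037); y,z=S(p)[1],p[2]; t=27.; old=27.
for k in range(14):
    dy=.002; dz=.6*dy/np.tan(np.radians(max(t,27)))   # rises at 60% of the rim edge's own rate
    if FY()>14: dy=.0006
    y+=dy; z+=dz; ctrl.move_linear(W(0,y,z),.04); F=FY(); t,zm=theta()
    print("y%.1f z%.1f F%.1f fz%.1f real%.0f"%(y*1e3,z*1e3,F,fz(),t))
    if t<old-6 or F>25: print("STOP"); break
    old=t
    if t>58: break
print(y,z,ctrl.read_t())
f=cams.grab_frame("scene"); cv2.imwrite("pics/tip5.png",cv2.resize(f["img"][100:300,180:440,::-1],None,fx=3,fy=3)[:600,:780])
E
```

```text
0.0019823413896888895 -0.14768780456182487 0.032401331527104386
y-142.6 z33.7 F11.2 fz5.8 real30
y-140.6 z35.8 F13.5 fz7.4 real30
y-140.0 z37.9 F11.8 fz6.5 real33
y-138.0 z39.7 F2.5 fz2.0 real35
y-136.0 z41.4 F3.3 fz1.9 real38
y-134.0 z42.9 F2.1 fz0.4 real42
y-132.0 z44.3 F2.6 fz0.9 real47
y-130.0 z45.4 F5.4 fz3.4 real51
y-128.0 z46.4 F7.1 fz4.9 real50
y-126.0 z47.4 F9.9 fz6.6 real53
y-124.0 z48.3 F12.4 fz9.4 real54
y-122.0 z49.2 F14.9 fz12.6 real57
y-121.4 z49.9 F13.9 fz13.3 real58
y-120.8 z50.7 F12.9 fz12.2 real57
-0.12084048077320031 0.05068936610384369 51.1667
```

```bash
python3 - <<'E'
from tip3 import *
y,z=-.12084,.05069; t=57.; old=t
for k in range(40):
    F,g=FY(),fz()
    dy=.003 if F<14 else .0005
    dz=np.clip(dy/np.tan(np.radians(np.clip(t,45,89)))+.0002*max(g-1,0),0,.003)
    y+=dy; z=min(z+dz,.072); ctrl.move_linear(W(0,y,z),.05); F=FY(); t,zm=theta()
    print("y%.1f z%.1f F%.1f fz%.1f real%.0f"%(y*1e3,z*1e3,F,fz(),t))
    if t<old-8 or F>28 or y>-.035: print("STOP"); break
    old=t
    if t>104 and F>3: break
print(y,z,ctrl.read_t())
f=cams.grab_frame("scene"); cv2.imwrite("pics/tip6.png",cv2.resize(f["img"][100:300,180:440,::-1],None,fx=3,fy=3)[:600,:780])
E
```

```text
y-117.8 z53.7 F12.0 fz13.0 real61
y-114.8 z56.7 F10.3 fz11.6 real65
y-111.8 z59.7 F7.4 fz10.6 real66
y-108.8 z62.7 F4.5 fz7.3 real69
y-105.8 z65.1 F3.8 fz6.4 real72
y-102.8 z67.1 F2.9 fz4.8 real75
y-99.8 z68.7 F1.9 fz3.0 real77
y-96.8 z69.8 F1.5 fz4.0 real77
y-93.8 z71.0 F1.8 fz1.2 real80
y-90.8 z71.6 F0.8 fz3.9 real81
y-87.8 z72.0 F1.5 fz6.4 real83
y-84.8 z72.0 F0.4 fz-0.5 real84
y-81.8 z72.0 F0.9 fz0.2 real87
y-78.8 z72.0 F0.2 fz-0.2 real88
y-75.8 z72.0 F0.3 fz0.1 real89
y-72.8 z72.0 F0.5 fz-0.0 real92
y-69.8 z72.0 F0.4 fz-0.7 real94
y-66.8 z72.0 F0.4 fz-0.2 real96
y-63.8 z72.0 F-0.1 fz-0.1 real98
y-60.8 z72.0 F-0.2 fz0.4 real102
y-57.8 z72.0 F-0.1 fz-1.0 real103
y-54.8 z72.0 F0.7 fz0.1 real106
y-51.8 z72.0 F-0.7 fz-0.1 real107
y-48.8 z72.0 F-0.4 fz-0.9 real110
y-45.8 z72.0 F6.9 fz1.2 real112
-0.045839999999999936 0.072 58.7167
```

```bash
python3 - <<'E'
from tip3 import *
ctrl.move_linear(W(0,-.056,.072),.04); print(theta(),FY())
ctrl.move_linear(W(0,-.11,.075),.12); ctrl.move_linear(W(-.05,-.16,.2),.25); print(theta(),ctrl.read_t())
f=cams.grab_frame("scene"); cv2.imwrite("pics/end.png",cv2.resize(f["img"][100:300,180:440,::-1],None,fx=3,fy=3)[:600,:780])
E
```

```text
(np.float32(112.00401), np.float64(0.09758092795192463)) 0.15746880548971648
(np.float32(111.4039), np.float64(0.09700414698553375)) 60.5917
```

View pics/end.png

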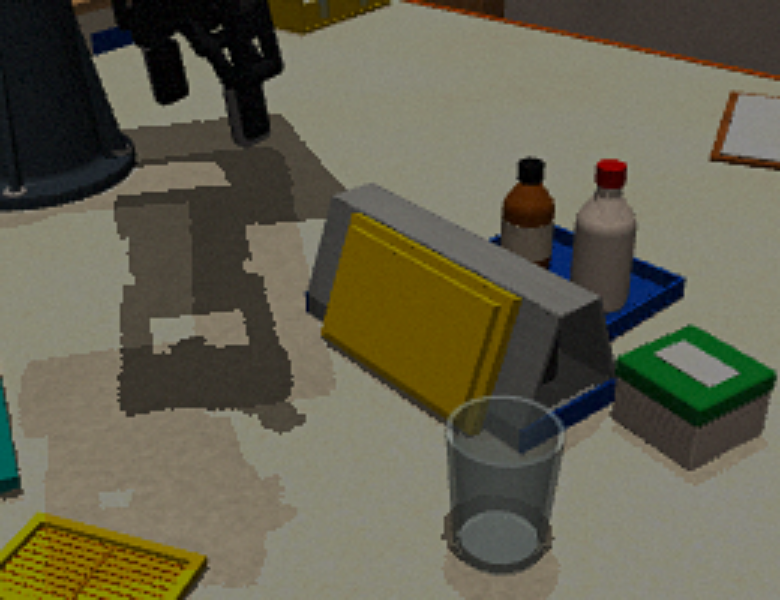

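The tray leans on its own against the stand, about (420,320), flush and centred. The bottle is upright in the blue tray at (528,215), the bystanders haven't moved, and the robot is clear.

```bash
python3 -c "
from cell import ctrl
print(ctrl.close_job())"
```

```text
the job is handed in; nothing more can be done
None
```

Job handed in at about 61 s: the reagent bottle stands upright in the free half of the spill tray, the slide tray leans on its own at about 110°, centred on the stand, and the bystanders look unmoved; it took four tries to tip, with the tray falling back flat once from about 25°.

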